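# Lock off the bench isolator with its key

## Task

Push the isolator's handle round to off, so that its eye stands over the keyhole. Then take the flat-bowed key from the stand, put it down through the eye into the lock and turn it gently back and forth until you feel it drop in fully, then turn it so that its bow lines up with the two raised ribs and leave it there. Do not force the key, and leave the other two keys in the stand.

Things in the scene. Friction and masses are not known exactly. Their poses are not given: they have to be found in the camera images.
- isolator: Grey isolator box fixed to the bench, 130 (x) by 200 (y) by 60 mm high. Origin: centre of its underside. On top, 55 mm from the origin towards its -y, the handle's pivot; 55 mm towards its +y, the keyhole.
- handle (a joint): Swing of the isolator handle about its upright pivot, rad: 0 = off, at a firm stop, pointing to the box's +y, eye centred over the keyhole; grows anticlockwise seen from above to 1.6 = on, pointing to the box's -x, past its edge. Starts 1.0 to 1.5. Friction about 0.25 N m; stays where it is left.
- handle_pivot (a point): On the handle's pivot axis, 12 mm above the box's top; its y axis points along the handle to the eye. The handle is a black bar 22 mm wide, from 4 to 20 mm above the box's top, running out from a hub of 20 mm radius and 24 mm height to the eye, 110 mm from the pivot.
- handle_eye (a point): Centre of the handle's eye, level with its upper face: a ring of 40 mm outer and 22 mm inner diameter, 16 mm thick like the bar.
- lock_mouth (a point): Centre of the keyhole's mouth in the box's top, 60 mm above the bench; axes as the box's. A round upright bore of about 20 mm diameter, with a black dust shutter just inside that hides what is below and offers no resistance.
- rotor_top (a point): Point on the bore's axis 22 mm below its mouth, axes as the box's: top of the hidden rotor. A slot right across it, 8 mm wide, 12 mm deep, starts at any angle within 0.8 rad either side of the box's x axis. The blade stands on the rotor until in line with the slot (within 0.15 rad). The rotor turns only with the blade in its slot (0.06 N m of friction), to 0.4 rad past the ribs.
- lock_mark (a point): At the keyhole's mouth; its x axis points along the two small raised steel ribs (3 mm high, 21 to 39 mm from the keyhole's centre, on opposite sides), 1.5 rad anticlockwise from the box's x axis seen from above. The finished key's bow lies along this line. With the handle off one rib is hidden under its bar.
- key: The lock's key, steel, about 150 g. Flat upright bow 36 mm long (x), 10 thick (y), 6 to 40 mm above the origin; collar 24 mm wide, 0 to 6 mm; round stem 14 mm wide down to -45 mm; blade 14 mm (x) by 5 mm (y) down to -59 mm. Origin: underside of the collar, z up. Half a turn makes no difference. Origin's height in the lock: 97 mm with the blade on the rotor, 85 mm fully down; its weight holds it.
- stand: Fixed wooden block, 60 (x) by 200 (y) by 66 mm high; origin: centre of its underside. Three holes of about 17 mm diameter and 62 mm depth in its top, 70 mm apart along y, hold the three keys in any order, their collars on its top.
- tee_key: Another key, with a thin round cross bar (60 mm long, 10 mm thick) as its handle, 33 mm high. Origin: underside of its collar. Not to be moved.
- knob_key: Another key, with a round knob (32 mm diameter, 28 mm high in all) as its handle. Origin: underside of its collar. Not to be moved.
There are look-alikes about, which are no part of the job. Leave any purple look-alike of the key alone.

How it is judged:
By the outcome, as a careful person would: the job done as asked, in the order asked, and still so for the second after the job is handed in, with the robot touching nothing.
It also fails if it takes over 72 s, if anything falls off the work surface, if the arm or the gripper's body presses on something with over 40 N, if the wrist force passes 120 N, or if a joint passes its speed limit or range.

## Robot

A 6-joint arm with a two-finger parallel gripper is mounted at the origin on the work surface. World frame = base frame: x ahead of the robot, y to its left, z up, the work surface at z = 0. Lengths are in m, angles in rad, forces in N, time in s.
With the tool pointing down it reaches from about 0.35 to 0.975 m from the base axis. Payload 4.9 kg.
Tool frame: the origin (TCP) lies midway between the tips of the shut fingers; the grasp point (between the pads) lies 19 mm behind it; z points along the fingers, y is the direction in which the jaws open and shut (so a half turn about z gives the same grasp; the last joint's range is limited). The gripper opens to 85 mm and grips with 20 to 120 N. Pads are 22 mm wide; open, the fingers measure 114 mm over their backs; the gripper's body (76 mm by 85 mm) begins 54 mm behind the grasp point. The pads swing forward as they close: fully open they stand 13 mm farther back than shut.
Start: joints at [1.054, 0.053, 1.613, -0, 1.476, -0.119], TCP at [0.242, 0.576, 0.231] pointing down, gripper open.
Joint ranges: [-3.01, 3.01], [-1.01, 2.22], [0.06, 2.58], [-1.02, 4.17], [0.09, 2.62], [-3.14, 3.14]. Speed limits (rad/s): [2.57, 2.57, 3.14, 3.14, 3.14, 3.14].

## Interface

Orientations are given as a unit quaternion [w, x, y, z].
In Python, from plant import manip, cams gives the robot as it stands.
- The arm moves only by the tool jog_arm, never from a script. Its argument "targets" is a list of rows, each a list of 4 numbers: the shift along the tool's x, y, z in m, then the turn about the tool's z in degrees. A call has 1 to 5 rows; each row is the pose to reach, as a shift and turn from the pose commanded when the call began, along the tool's axes at that moment; what a row does not reach only later rows make up. A row lasts 1/12 s, in which the tool goes at most 41.7 mm and 7.16 degrees, less where a joint would pass 70% of its speed; a pose out of reach is approached as far as the arm can. A call with a gripper value outside its range is refused whole. "fingers" is the opening, from 0 (shut) to 1 (fully open), set as the call begins (left out, the last holds). The fingers move at their own pace and stop on an object; the grip force is fixed at half the most. Time passes only in rows, so rows that repeat a pose let the fingers close. It gives the time, the measured TCP pose, the force and the opening at its end, in the units of the state.
- manip.state(): the state, without advancing time (a new reading comes with each control period).
- cams.grab_frame(name): name is "side" or "top"; returns the picture (420x560x3 uint8, red, green, blue); there is no depth.
- cams.get_calibration(name): a dict with "camera_matrix" (3x3 intrinsics, pixels), "cam_to_world" (4x4, takes a point from camera to world coordinates). Camera axes: x right, y up, looking along -z (the intrinsics and any distortion apply to the point x, -y, -z); pixel columns grow to the right and rows downward; lengths in m; the calibration is good to about 2 mm. A picture is of the moment at which its call begins. get_calibration takes no time and is no camera call.
- manip.job_done(): hands the job in, once; it reports no verdict.
The state is a dict: "time": time; "joint_pos": joint angles; "joint_vel": joint speeds; "joint_efforts": joint torques, N m; "tool_pos": TCP position; "tool_rot": TCP orientation; "contact_force": force on the tool from outside, world axes, zero at the start; "ft_torque": the same for the moment, N m; "gripper_width": opening from 0.0 (shut) to 1.0 (fully open).
Only numpy, scipy, OpenCV 4.12 (cv2) and the standard library are available. Lean on these libraries where they do the work, as an engineer would, in place of code of your own. Each camera call takes 0.05 s, during which the arm holds its last target. There are 200 camera calls.

## Working session

There is one attempt and no reset: what is moved stays moved. The work goes in short steps, Python scripts to look and compute and a tool call to move; the robot and the scene stay as the last step left them, time stands still between calls to the robot, and variables do not carry over. Pictures are saved under pics/ and viewed, about 8 in all and at most 12, crops included, and the job is handed in when it is done.

Besides the shell and the picture viewer there is one more tool, called by a JSON object that holds its "method" and its "body". jog_arm: Moves the arm, as the interface text tells. Its arguments: {"type":"object","properties":{"targets":{"type":"array"},"fingers":{"type":"number"}},"required":["targets"]}

```bash
ls; mkdir -p pics
cat > h.py <<'E'
import numpy as np, cv2
from plant import manip, cams
def grab(n,f=None):
    im=cams.grab_frame(n)
    if f: cv2.imwrite('pics/'+f,cv2.cvtColor(im,cv2.COLOR_RGB2BGR))
    return im
def ray(n,u,v):
    c=cams.get_calibration(n);K=np.array(c['camera_matrix']);T=np.array(c['cam_to_world'])
    p=cv2.undistortPoints(np.array([[[u,v]]],float),K,np.array(c.get('distortion',np.zeros(5)),float))[0,0]
    d=T[:3,:3]@np.array([p[0],-p[1],-1]);return T[:3,3],d/np.linalg.norm(d)
def onz(n,u,v,z):
    o,d=ray(n,u,v);return (o+d*(z-o[2])/d[2])
def proj(n,P):
    c=cams.get_calibration(n);K=np.array(c['camera_matrix']);T=np.array(c['cam_to_world'])
    q=T[:3,:3].T@(np.array(P)-T[:3,3]);q=np.array([q[0],-q[1],-q[2]]);
    r=cv2.projectPoints(q.reshape(1,1,3),np.zeros(3),np.zeros(3),K,np.array(c.get('distortion',np.zeros(5)),float))[0]
    return r.ravel()
E
python3 - <<'E'
from h import *
a=grab('top','t0.png');b=grab('side','s0.png')
for n in('top','side'):print(cams.get_calibration(n))
print(manip.state())
E
```

```text
pics
{'camera_matrix': array([[383.18966009,   0.        , 282.27292692],
       [  0.        , 383.18966009, 217.15382989],
       [  0.        ,   0.        ,   1.        ]]), 'cam_to_world': array([[-0.07154257,  0.97687632, -0.20148029,  0.39771812],
       [-0.99742725, -0.0709848 ,  0.01000167,  0.11610788],
       [-0.00453165,  0.20167748,  0.9794415 ,  0.76492434],
       [ 0.        ,  0.        ,  0.        ,  1.        ]])}
{'camera_matrix': array([[483.89333331,   0.        , 274.34098192],
       [  0.        , 483.89333331, 207.11578843],
       [  0.        ,   0.        ,   1.        ]]), 'cam_to_world': array([[ 0.98757428,  0.08370471, -0.13300586,  0.41367507],
       [-0.15600748,  0.62417868, -0.76554728, -0.52373206],
       [ 0.01893951,  0.77678471,  0.62948138,  0.60784088],
       [ 0.        ,  0.        ,  0.        ,  1.        ]])}
{'time': 0.1, 'joint_pos': array([ 1.05397033e+00,  5.33133577e-02,  1.61416861e+00,  1.54316725e-05,
        1.47595662e+00, -1.18992038e-01]), 'joint_vel': array([-5.71217953e-05,  2.58202766e-04, -4.51436081e-03,  4.28771873e-04,
        2.56991251e-03,  1.37933163e-03]), 'joint_efforts': array([-5.32428312e-04, -3.94900239e+01, -3.71365070e+01, -1.68501724e-04,
        3.92916423e-03,  8.98201193e-06]), 'tool_pos': array([0.24185325, 0.57570575, 0.23016485]), 'tool_rot': array([-2.95797639e-04,  1.97608419e-01,  9.80280603e-01, -8.74317462e-04]), 'contact_force': array([-0.12433943,  0.15566747, -0.00139664]), 'ft_torque': array([-0.03218962,  0.04465335,  0.03351348]), 'gripper_width': 0.9988868824020437}
```

View pics/t0.png

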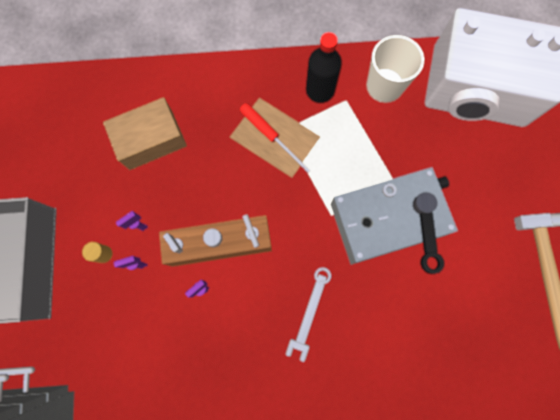

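View pics/s0.png

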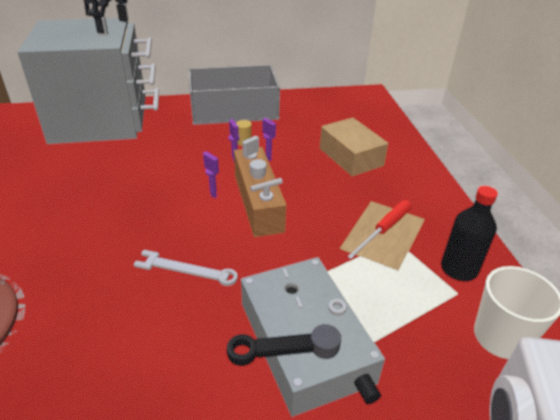

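The flat-bowed key is one of three in the wooden stand (top view):
- **(172,242):** upright flat bow, so it fits the description.
- **(212,238):** round knob.
- **(251,231):** cross bar (tee).

The purple look-alikes are at (130,220), (130,263) and (197,289). The isolator has its keyhole at (367,222), ribs at (352,225) and (383,218), hub at (427,203) and eye at (432,264). I'll confirm these in an enlarged crop.

Run:
```python
from h import *
t=cv2.imread('pics/t0.png');s=cv2.imread('pics/s0.png')
A=cv2.resize(t[205:275,150:285],(800,415),interpolation=cv2.INTER_CUBIC)
B=cv2.resize(s[130:240,215:300],(0,0),fx=1.5,fy=1.5)
cv2.imwrite('pics/c1.png',A)
A=cv2.resize(t[160:280,325:465],(700,600),interpolation=cv2.INTER_CUBIC);cv2.imwrite('pics/c2.png',A)
```

```text
(no output)
```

View pics/c1.png

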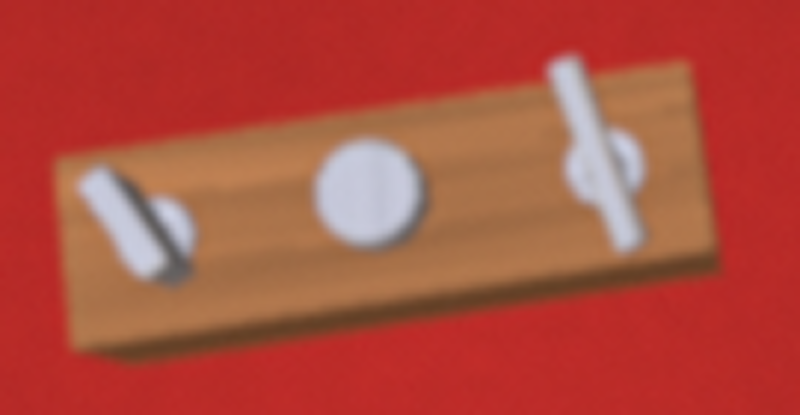

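View pics/c2.png

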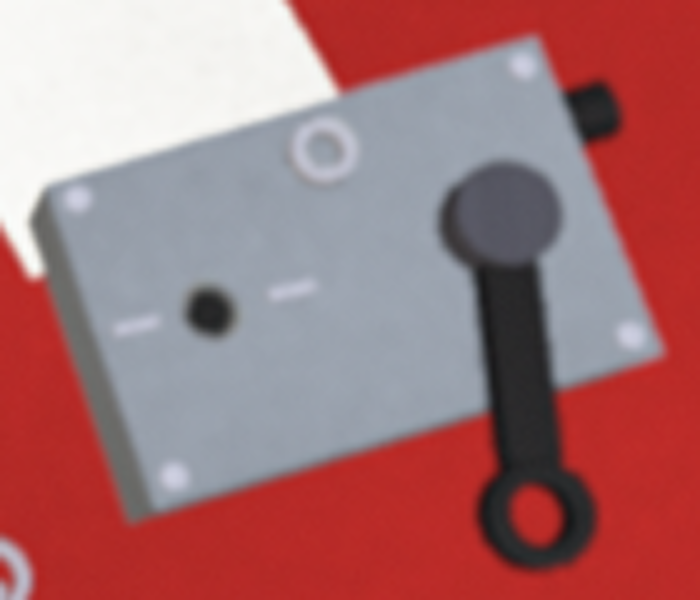

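The crop confirms the flat bow at the stand's left end, with its top face centred near (170.5,242); the knob and tee are the other two. It also shows the box, handle and keyhole clearly. Next I'll turn these into positions.

Run:
```python
from h import *
c1=lambda x,y:((x+.5)/5.926-.5+150,(y+.5)/5.926-.5+205)
c2=lambda x,y:((x+.5)/5-.5+325,(y+.5)/5-.5+160)
P=lambda p,z:onz('top',*p,z)[:2]
np.set_printoptions(precision=4,suppress=True)
S=np.array([P(c1(*q),.066) for q in[(55,158),(690,62),(718,252),(72,350)]]);print('stand',S,S.mean(0))
d=(S[0]+S[3]-S[1]-S[2]);d/=np.linalg.norm(d);yaw=np.arctan2(-d[0],d[1]);print('stand yaw',yaw, [S.mean(0)+k*.07*d for k in(1,0,-1)])
K=np.array([P(c1(*q),.106) for q in[(80,185),(103,165),(165,262),(140,280)]]);print('key top',K,K.mean(0))
a=(K[0]+K[1]-K[2]-K[3]);print('bow len',np.linalg.norm(a)/2,'dir',np.arctan2(a[1],a[0]))
B=np.array([P(c2(*q),.06) for q in[(50,188),(540,35),(662,352),(155,512)]]);C=B.mean(0);print('box',B,C)
d=(B[0]+B[3]-B[1]-B[2]);d/=np.linalg.norm(d);e=np.array([d[1],-d[0]]);print('box ydir',d,'yaw',np.arctan2(-d[0],d[1]))
print('lock pred',C+.055*d,'meas',P(c2(211,311),.06),'pivot pred',C-.055*d,'hub meas',P(c2(508,213),.084))
r=P(c2(136,327),.063)-P(c2(292,290),.063);print('ribs',np.linalg.norm(r),np.arctan2(r[1],r[0]),'mid',(P(c2(136,327),.063)+P(c2(292,290),.063))/2)
E_=P(c2(537,515),.08);h=E_-P(c2(508,213),.084);print('eye',E_,np.linalg.norm(h),'ang handle',np.arctan2(h@-e,h@d))
for n,p,z in[('lock',(291,288),.06),('hub',(325,340),.084),('eye',(242,349),.08)]:print('side',n,onz('side',*p,z))
```

```text
stand [[0.5315 0.3387]
 [0.5477 0.1389]
 [0.4871 0.1341]
 [0.4712 0.3339]] [0.5094 0.2364]
stand yaw 0.08008216619302977 [array([0.5038, 0.3062]), array([0.5094, 0.2364]), array([0.515 , 0.1666])]
key top [[0.5152 0.3187]
 [0.5207 0.3119]
 [0.4907 0.2941]
 [0.486  0.3015]] [0.5032 0.3065]
bow len 0.034416478307057165 dir 0.532619179654531
box [[ 0.5741  0.0071]
 [ 0.6209 -0.1871]
 [ 0.4948 -0.2137]
 [ 0.4493 -0.0191]] [ 0.5348 -0.1032]
box ydir [-0.2311  0.9729] yaw 0.23316701436946108
lock pred [ 0.5221 -0.0497] meas [ 0.5224 -0.0482] pivot pred [ 0.5475 -0.1567] hub meas [ 0.5465 -0.1549]
ribs 0.06037821528188153 1.733214017983737 mid [ 0.5227 -0.0488]
eye [ 0.437  -0.1505] 0.109622221751914 ang handle 1.2976106651232895
side lock [ 0.5242 -0.0501  0.06  ]
side hub [ 0.5466 -0.1637  0.084 ]
side eye [ 0.4398 -0.1592  0.08  ]
```

The two views agree to about 5 mm:

| Item | Value |
|---|---|
| Key | (0.5035, 0.306), bow at 30.5° |
| Lock | (0.5225, -0.049) |
| Pivot | (0.547, -0.156) |
| Handle angle | about 1.30 rad |
| Ribs | 99.3° world |

First I'll move, fingers shut, to the handle's far side at -y.

{"method": "jog_arm", "body": {"targets": [[-0.125,-0.156,0.02,0],[-0.125,-0.156,0.02,0],[-0.125,-0.156,0.02,0],[-0.125,-0.156,0.02,0],[-0.125,-0.156,0.02,0]], "fingers": 0}}

```text
time: 0.52
tool_pos: [0.2967, 0.3814, 0.2101]
tool_rot: [-0.0, 0.198, 0.98, -0.001]
contact_force: [1.1, -0.0, -0.5]
gripper_width: 0.299
```

{"method": "jog_arm", "body": {"targets": [[-0.125,-0.156,0.02,0],[-0.125,-0.156,0.02,0],[-0.125,-0.156,0.02,0],[-0.125,-0.156,0.02,0],[-0.125,-0.156,0.02,0]]}}

```text
time: 0.93
tool_pos: [0.3515, 0.1894, 0.1905]
tool_rot: [-0.0, 0.198, 0.98, -0.0]
contact_force: [0.5, 0.4, 1.6]
gripper_width: 0.002
```

{"method": "jog_arm", "body": {"targets": [[-0.125,-0.156,0.02,0],[-0.125,-0.156,0.02,0],[-0.125,-0.156,0.02,0],[-0.125,-0.156,0.02,0],[-0.125,-0.156,0.02,0]]}}

```text
time: 1.35
tool_pos: [0.4064, -0.0031, 0.1708]
tool_rot: [0.0, 0.198, 0.98, -0.0]
contact_force: [-0.5, 1.2, -0.7]
gripper_width: -0.003
```

{"method": "jog_arm", "body": {"targets": [[-0.125,-0.156,0.0,35],[-0.125,-0.156,0.0,35],[-0.125,-0.156,0.0,35],[-0.125,-0.156,0.0,35],[-0.125,-0.156,0.0,35]]}}

```text
time: 1.77
tool_pos: [0.4613, -0.1957, 0.1709]
tool_rot: [-0.0, 0.487, 0.874, -0.0]
contact_force: [0.6, 0.2, 0.0]
gripper_width: -0.002
```

{"method": "jog_arm", "body": {"targets": [[0,0,0,7],[0,0,0,14],[0,0,0,21],[0,0,0,28],[0,0,0,34]]}}

```text
time: 2.18
tool_pos: [0.461, -0.1928, 0.1707]
tool_rot: [-0.001, 0.72, 0.694, -0.0]
contact_force: [0.1, 0.1, -0.1]
gripper_width: -0.005
```

{"method": "jog_arm", "body": {"targets": [[0,0,0.035,0],[0,0,0.07,0],[0,0,0.102,0],[0,0,0.102,0],[0.008,0,0.102,0]]}}

```text
time: 2.6
tool_pos: [0.46, -0.1844, 0.0676]
tool_rot: [-0.002, 0.719, 0.696, -0.001]
contact_force: [0.1, -1.4, 0.8]
gripper_width: 0.001
```

{"method": "jog_arm", "body": {"targets": [[0.003,0,0,0],[0.006,0,0,0],[0.008,0,0,0],[0.01,0,0,0],[0.01,0,0,0]]}}

```text
time: 3.02
tool_pos: [0.4632, -0.1755, 0.0713]
tool_rot: [0.002, 0.718, 0.696, 0.0]
contact_force: [0.8, -2.4, 1.3]
gripper_width: -0.001
```

{"method": "jog_arm", "body": {"targets": [[0.009,-0.002,0,6],[0.018,-0.003,0,12],[0.028,-0.003,0,18],[0.037,-0.002,0,24],[0.046,0,0,30]]}}

```text
time: 3.43
tool_pos: [0.4646, -0.1298, 0.0709]
tool_rot: [0.002, 0.875, 0.484, 0.001]
contact_force: [1.2, -3.9, 1.0]
gripper_width: -0.0
```

{"method": "jog_arm", "body": {"targets": [[0.009,-0.002,0,6],[0.018,-0.003,0,12],[0.028,-0.003,0,18],[0.033,-0.003,0,21],[0.033,-0.003,0,21]]}}

```text
time: 3.85
tool_pos: [0.48, -0.0998, 0.0707]
tool_rot: [0.002, 0.948, 0.319, 0.001]
contact_force: [2.4, -2.9, 0.9]
gripper_width: 0.001
```

Run:
```python
from h import *
s=manip.state();a,b=s['tool_rot'][1:3];print(s['tool_pos'],np.degrees(np.arctan2(2*b*b-1,2*a*b)),s['contact_force'])
im=grab('top');cv2.imwrite('pics/t1.png',cv2.resize(im[140:290,310:480][...,::-1],(680,600),interpolation=cv2.INTER_CUBIC))
```

```text
[ 0.47998946 -0.09977535  0.0707384 ] -52.80600631258952 [ 2.44528395 -2.90317408  0.90321926]
```

View pics/t1.png

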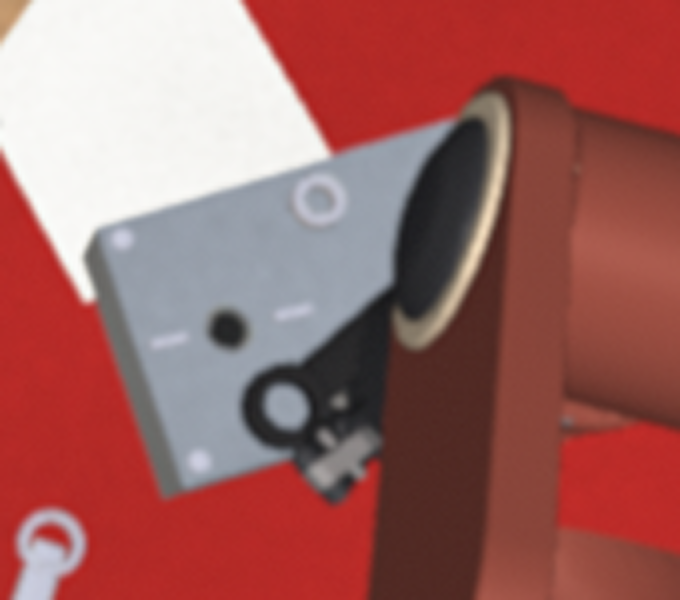

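The picture shows the handle swinging with the fingers, and its eye at crop (280,405) still has about 23° to go. I'll keep pushing and ease off near the stop.

{"method": "jog_arm", "body": {"targets": [[0.006,-0.001,0,4],[0.012,-0.002,0,8],[0.018,-0.003,0,12],[0.023,-0.003,0,15],[0.028,-0.003,0,18]]}}

```text
time: 4.32
tool_pos: [0.4993, -0.0814, 0.0704]
tool_rot: [0.002, 0.986, 0.166, 0.0]
contact_force: [0.3, -6.8, 2.5]
gripper_width: 0.0
```

{"method": "jog_arm", "body": {"targets": [[0.0015,0,0,1],[0.003,0,0,2],[0.0045,0,0,3],[0.006,-0.001,0,4],[0.006,-0.001,0,4]]}}

```text
time: 4.73
tool_pos: [0.5039, -0.0772, 0.0693]
tool_rot: [0.0, 0.991, 0.132, -0.0]
contact_force: [-1.0, -5.4, 2.4]
gripper_width: -0.0
```

{"method": "jog_arm", "body": {"targets": [[0.001,0,0,0],[0.002,0,0,0],[0.002,0,0,0]]}}

```text
time: 4.98
tool_pos: [0.5057, -0.0762, 0.069]
tool_rot: [-0.0, 0.991, 0.132, -0.0]
contact_force: [-1.2, -3.2, 2.3]
gripper_width: -0.001
```

{"method": "jog_arm", "body": {"targets": [[0.001,0,0,0],[0.002,0,0,0],[0.002,0,0,0]]}}

```text
time: 5.23
tool_pos: [0.5068, -0.0758, 0.069]
tool_rot: [-0.0, 0.991, 0.133, -0.002]
contact_force: [-4.9, -5.0, 5.3]
gripper_width: -0.001
```

{"method": "jog_arm", "body": {"targets": [[0.001,0,0,0],[0.002,0,0,0],[0.002,0,0,0]]}}

```text
time: 5.48
tool_pos: [0.5071, -0.0757, 0.0688]
tool_rot: [-0.0, 0.991, 0.133, -0.004]
contact_force: [-11.1, -5.7, 8.7]
gripper_width: -0.002
```

The stop is firm: force is up and nothing moved. I'll back off, rise and go over the key.

{"method": "jog_arm", "body": {"targets": [[-0.018,0,0,0],[-0.035,0,0,0],[-0.035,0,-0.04,0],[-0.035,0,-0.08,0],[-0.035,0,-0.11,0]]}}

```text
time: 5.9
tool_pos: [0.4757, -0.0835, 0.1806]
tool_rot: [-0.001, 0.991, 0.132, 0.0]
contact_force: [1.3, -0.3, 0.5]
gripper_width: -0.001
```

{"method": "jog_arm", "body": {"targets": [[0.065,-0.184,0,0],[0.065,-0.184,0,0],[0.065,-0.184,0,0],[0.065,-0.184,0,0],[0.065,-0.184,0,0]], "fingers": 0.5}}

```text
time: 6.32
tool_pos: [0.4896, 0.114, 0.1787]
tool_rot: [-0.002, 0.991, 0.133, -0.0]
contact_force: [1.2, -0.1, 0.2]
gripper_width: 0.499
```

{"method": "jog_arm", "body": {"targets": [[0.065,-0.184,0,-15.3],[0.065,-0.184,0,-15.3],[0.065,-0.184,0,-15.3],[0.065,-0.184,0,-15.3],[0.065,-0.184,0,-15.3]]}}

```text
time: 6.73
tool_pos: [0.5035, 0.3089, 0.1783]
tool_rot: [-0.001, 0.964, 0.264, -0.001]
contact_force: [-0.4, -0.4, 0.5]
gripper_width: 0.5
```

Run:
```python
from h import *
s=manip.state();a,b=s['tool_rot'][1:3];print(s['tool_pos'],np.degrees(np.arctan2(2*b*b-1,2*a*b)),s['contact_force'],s['time'],s['gripper_width'])
t=grab('top','t2f.png');d=grab('side','s2f.png')
A=cv2.resize(t[150:275,320:460],(448,400),interpolation=cv2.INTER_CUBIC);B=cv2.resize(d[110:235,190:300],(352,400),interpolation=cv2.INTER_CUBIC)
cv2.imwrite('pics/m2.png',np.hstack([A,B])[...,::-1])
```

```text
[0.50351933 0.30886211 0.17831821] -59.34840105918448 [-0.41550267 -0.36511603  0.54895035] 6.7333 0.4998518933144777
```

View pics/m2.png

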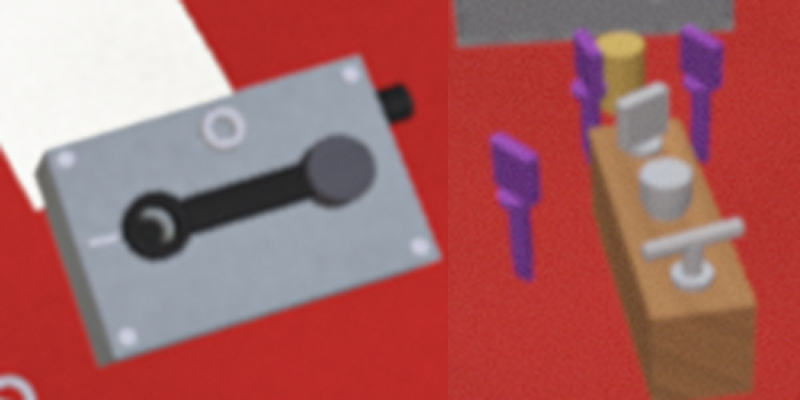

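The handle is at off, with its eye at crop (155,225) over the keyhole. The flat key still stands at the end of the stand, with the knob and tee beyond it. Descending to grasp.

{"method": "jog_arm", "body": {"targets": [[-0.001,0.002,0.035,0],[-0.001,0.002,0.07,0],[-0.001,0.002,0.09,0],[-0.001,0.002,0.102,0],[-0.001,0.002,0.102,0]]}}

```text
time: 7.25
tool_pos: [0.5023, 0.3011, 0.0731]
tool_rot: [0.0, 0.965, 0.263, -0.004]
contact_force: [0.2, -0.1, 0.0]
gripper_width: 0.498
```

{"method": "jog_arm", "body": {"targets": [[0,0,0,0],[0,0,0,0],[0,0,0,0],[0,0,0,0],[0,0,0,0]], "fingers": 0}}

```text
time: 7.67
tool_pos: [0.5061, 0.3039, 0.0797]
tool_rot: [-0.001, 0.965, 0.263, 0.002]
contact_force: [-2.5, 3.5, 5.5]
gripper_width: 0.101
```

Run:
```python
from h import *
im=cv2.imread('pics/t2f.png')
print('eye',onz('top',155/3.2+320-.3,225/3.2+150-.3,.08))
# dark ring eye on top + circle fit in enlarged crop
g=cv2.cvtColor(im,cv2.COLOR_BGR2GRAY);A=cv2.resize(g[200:245,345:395],None,fx=8,fy=8,interpolation=cv2.INTER_CUBIC)
print(cv2.HoughCircles(cv2.GaussianBlur(A,(9,9),0),cv2.HOUGH_GRADIENT,1,60,param1=60,param2=20,minRadius=60,maxRadius=110))
for c in (cv2.HoughCircles(cv2.GaussianBlur(A,(9,9),0),cv2.HOUGH_GRADIENT,1,60,param1=60,param2=20,minRadius=60,maxRadius=110)[0]):print(onz('top',c[0]/8+345-.45,c[1]/8+200-.45,.08))
```

```text
eye [ 0.52198686 -0.04639305  0.08      ]
[[[189.5 165.5  85.6]]]
[ 0.52155866 -0.0465257   0.08      ]
```

{"method": "jog_arm", "body": {"targets": [[0,0,-0.015,0],[0,0,-0.04,0],[0,0,-0.075,0],[0,0,-0.11,0],[0,0,-0.11,0]]}}

```text
time: 8.08
tool_pos: [0.5094, 0.3038, 0.1968]
tool_rot: [-0.0, 0.965, 0.263, 0.007]
contact_force: [1.3, 1.3, -0.7]
gripper_width: 0.108
```

{"method": "jog_arm", "body": {"targets": [[0,0,0,0],[0,0,0,0],[0,0,0,0]]}}

```text
time: 8.33
tool_pos: [0.5039, 0.3016, 0.1849]
tool_rot: [0.001, 0.965, 0.263, -0.002]
contact_force: [0.1, -1.2, -2.5]
gripper_width: 0.106
```

Run:
```python
from h import *
s=manip.state();a,b=s['tool_rot'][1:3];print(s['tool_pos'],s['tool_rot'],np.degrees(np.arctan2(2*b*b-1,2*a*b)),s['contact_force'],s['time'],s['gripper_width'])
d=grab('side','s3f.png');grab('top','t3f.png')
c=proj('side',s['tool_pos']);print('tcp px',c, proj('side',s['tool_pos']-[0,0,.06]))
x,y=map(int,c);cv2.imwrite('pics/m3.png',cv2.resize(d[max(y-60,0):y+80,x-70:x+70][...,::-1],(600,600),interpolation=cv2.INTER_CUBIC));print(x-70,max(y-60,0))
```

```text
[0.50393794 0.30163628 0.18491848] [ 5.26313172e-04  9.64785390e-01  2.63030954e-01 -1.89504025e-03] -59.50008296886503 [ 0.10018629 -1.17909169 -2.54797344] 8.3333 0.10552394318361774
tcp px [249.01485799 103.8525265 ] [249.44388725 131.76080876]
179 43
```

View pics/m3.png

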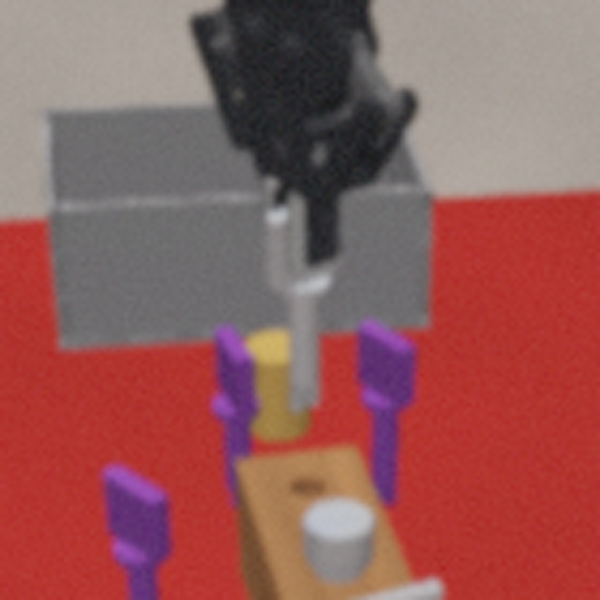

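The picture shows the key held and hanging below the fingers, with its stem at crop x≈305, about 1 px from where the TCP projects. The hole at (308,485) is empty. Next is the lock.

{"method": "jog_arm", "body": {"targets": [[-0.01,0.02,-0.02,0],[-0.025,0.048,-0.02,0],[-0.045,0.085,-0.02,0],[-0.065,0.124,-0.02,0],[-0.0815,0.1555,-0.02,0]]}}

```text
time: 8.85
tool_pos: [0.5129, 0.1252, 0.2059]
tool_rot: [0.0, 0.965, 0.263, -0.001]
contact_force: [1.2, -0.0, -2.0]
gripper_width: 0.104
```

{"method": "jog_arm", "body": {"targets": [[-0.02,0.038,0,0],[-0.042,0.08,0,0],[-0.062,0.118,0,0],[-0.075,0.143,0,0],[-0.0815,0.1555,0,0]]}}

```text
time: 9.27
tool_pos: [0.5217, -0.0524, 0.206]
tool_rot: [0.0, 0.965, 0.261, -0.001]
contact_force: [-0.1, -0.4, -1.4]
gripper_width: 0.106
```

{"method": "jog_arm", "body": {"targets": [[0,0,0.01,0],[0,0,0.02,0],[0,0,0.02,0],[0,0,0.02,0],[0,0,0.02,0]]}}

```text
time: 9.68
tool_pos: [0.5222, -0.047, 0.1866]
tool_rot: [-0.0, 0.965, 0.264, -0.001]
contact_force: [-0.4, 0.1, -1.2]
gripper_width: 0.105
```

{"method": "jog_arm", "body": {"targets": [[0,0,0,0],[0,0,0,0],[0,0,0,0],[0,0,0,0],[0,0,0,0]]}}

```text
time: 10.1
tool_pos: [0.5227, -0.0482, 0.1876]
tool_rot: [0.0, 0.965, 0.263, 0.0]
contact_force: [1.1, 0.5, -1.7]
gripper_width: 0.103
```

Run:
```python
from h import *
s=manip.state();a,b=s['tool_rot'][1:3];p=s['tool_pos'];print(p,s['tool_rot'],np.degrees(np.arctan2(2*b*b-1,2*a*b)),s['contact_force'],s['time'],s['gripper_width'])
d=grab('side','s4f.png');t=grab('top','t4f.png')
print('side px tcp,-60',proj('side',p),proj('side',p-[0,0,.06]),'top tcp',proj('top',p),proj('top',p-[0,0,.06]))
print('eye px side',proj('side',[.522,-.0478,.08]),'top',proj('top',[.522,-.0478,.08]))
A=cv2.resize(d[185:315,225:355],(600,600),interpolation=cv2.INTER_CUBIC)
cv2.imwrite('pics/m4.png',A[...,::-1])
```

```text
[ 0.52265774 -0.04818247  0.18758411] [1.16834855e-04 9.64748012e-01 2.63175265e-01 1.99885212e-04] -59.48289087935692 [ 1.05038998  0.52391762 -1.69655384] 10.1 0.10265286328334267
side px tcp,-60 [293.5130684  222.53996905] [291.64192992 254.80825113] top tcp [384.19951198 205.97675128] [375.15927389 214.10769759]
eye px side [289.81208813 277.81560467] top [368.90585754 219.95051415]
```

View pics/m4.png

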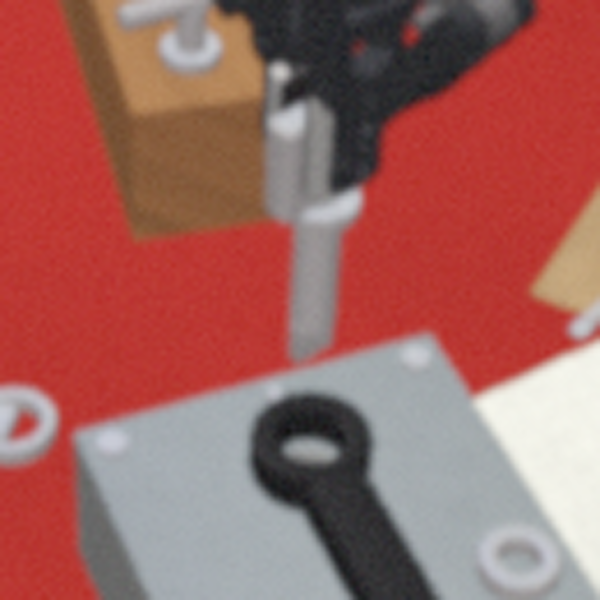

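The picture shows the eye at crop (311,446), with the stem running from (330,215) down to (309,350). The key leans about 5° in its bow plane. I'll measure that and check the top view.

Run:
```python
from h import *
from scipy.optimize import least_squares
np.set_printoptions(precision=4,suppress=True)
im=cv2.imread('pics/s4f.png');A=cv2.resize(im[185:315,225:355],None,fx=4,fy=4,interpolation=cv2.INTER_CUBIC).astype(int)
red=(A[...,2]-A[...,1]>70)
L=[]
for y in range(205,285,8):
    r=np.where(~red[y,225:310])[0]+225
    L.append(((r.min()+r.max())/2/4+225-.4, y/4+185-.4, (r.max()-r.min())/4))
L=np.array(L);print(L)
p=np.array([.52266,-.0482,.1876]);b=np.array([np.cos(.5325),np.sin(.5325),0])
k=np.polyfit(L[:,1],L[:,0],1);print('slope',k)
# axis: p + s*b at TCP height, tilt t about jaw axis
def f(q):
    u=[proj('side',p+q[0]*b+h*(np.array([0,0,-1])+q[1]*b)) for h in np.linspace(.02,.055,6)]
    return [c[0]-np.polyval(k,c[1]) for c in u]
r=least_squares(f,[0,0]);print('offset along bow, tilt',r.x,r.cost)
print('eye side',onz('side',311/4.615+225-.4,446/4.615+185-.4,.08))
t=cv2.imread('pics/t4f.png');cv2.imwrite('pics/m5.png',cv2.resize(t[150:280,310:450],(646,600),interpolation=cv2.INTER_CUBIC))
```

```text
[[293.35  235.85   10.5  ]
 [293.225 237.85   10.25 ]
 [293.1   239.85   10.   ]
 [292.85  241.85   10.   ]
 [292.85  243.85   10.   ]
 [292.725 245.85   10.25 ]
 [292.6   247.85   10.   ]
 [292.35  249.85   10.   ]
 [292.35  251.85   10.   ]
 [292.1   253.85   10.   ]]
slope [ -0.0667 309.0733]
offset along bow, tilt [ 0.0013 -0.0078] 1.6155871338926322e-27
eye side [ 0.5239 -0.0549  0.08  ]
```

View pics/m5.png

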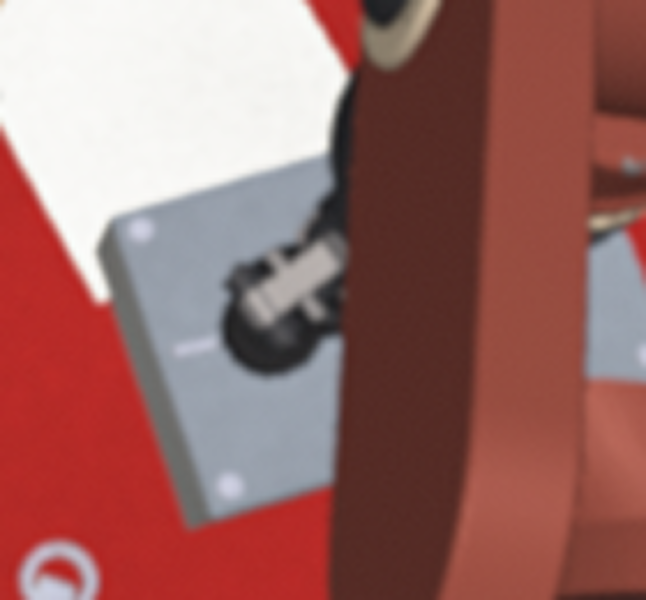

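Fitted numerically, the lean is under 0.01 rad, so my reading of the crop was a perspective effect. The bright bar in the top crop is part of the gripper, not the key. Combining the top and side eye positions with the contact at the handle's stop, the lock is at about (0.5235, -0.048). I'll shift about 1.8 mm in +x and lower slowly.

{"method": "jog_arm", "body": {"targets": [[0.0015,0.001,0.006,0],[0.0015,0.001,0.016,0],[0.0015,0.001,0.026,0],[0.0015,0.001,0.034,0],[0.0015,0.001,0.034,0]]}}

```text
time: 10.62
tool_pos: [0.5224, -0.048, 0.1497]
tool_rot: [-0.001, 0.965, 0.263, -0.003]
contact_force: [0.5, -0.3, -1.7]
gripper_width: 0.104
```

{"method": "jog_arm", "body": {"targets": [[0,0,0.004,0],[0,0,0.008,0],[0,0,0.011,0],[0,0,0.014,0],[0,0,0.014,0]]}}

```text
time: 11.03
tool_pos: [0.524, -0.0483, 0.1387]
tool_rot: [-0.0, 0.965, 0.263, -0.0]
contact_force: [-0.3, 0.6, -0.9]
gripper_width: 0.103
```

{"method": "jog_arm", "body": {"targets": [[0,0,0.003,0],[0,0,0.006,0],[0,0,0.009,0],[0,0,0.012,0],[0,0,0.012,0]]}}

```text
time: 11.45
tool_pos: [0.5238, -0.0482, 0.1264]
tool_rot: [-0.0, 0.965, 0.263, -0.001]
contact_force: [-0.9, 0.1, -1.6]
gripper_width: 0.104
```

{"method": "jog_arm", "body": {"targets": [[0,0,0.003,0],[0,0,0.006,0],[0,0,0.009,0],[0,0,0.012,0],[0,0,0.012,0]]}}

```text
time: 11.87
tool_pos: [0.5238, -0.0482, 0.1143]
tool_rot: [-0.0, 0.965, 0.263, -0.001]
contact_force: [-0.7, 0.5, -1.3]
gripper_width: 0.105
```

{"method": "jog_arm", "body": {"targets": [[0,0,0.001,0],[0,0,0.002,0],[0,0,0.003,0],[0,0,0.003,0],[0,0,0.003,0]]}}

```text
time: 12.28
tool_pos: [0.5243, -0.0484, 0.1123]
tool_rot: [-0.0, 0.965, 0.263, -0.0]
contact_force: [0.2, -0.6, -0.7]
gripper_width: 0.104
```

{"method": "jog_arm", "body": {"targets": [[0,0,0.001,0],[0,0,0.002,0],[0,0,0.003,0],[0,0,0.003,0],[0,0,0.003,0]]}}

```text
time: 12.7
tool_pos: [0.5247, -0.0485, 0.11]
tool_rot: [0.0, 0.965, 0.263, 0.0]
contact_force: [-1.1, -0.7, 2.8]
gripper_width: 0.1
```

{"method": "jog_arm", "body": {"targets": [[0,0,0.001,0],[0,0,0.001,0],[0,0,0.001,0]]}}

```text
time: 12.95
tool_pos: [0.5246, -0.0488, 0.1081]
tool_rot: [0.001, 0.965, 0.263, 0.0]
contact_force: [1.9, -1.6, -0.2]
gripper_width: 0.103
```

{"method": "jog_arm", "body": {"targets": [[0,0,0.001,0],[0,0,0.001,0],[0,0,0.001,0]]}}

```text
time: 13.2
tool_pos: [0.5245, -0.0487, 0.1071]
tool_rot: [0.0, 0.965, 0.263, 0.0]
contact_force: [1.8, -2.4, -1.8]
gripper_width: 0.102
```

{"method": "jog_arm", "body": {"targets": [[0,0,0.001,0],[0,0,0.001,0],[0,0,0.001,0]]}}

```text
time: 13.45
tool_pos: [0.5245, -0.0486, 0.1063]
tool_rot: [0.0, 0.965, 0.263, 0.0]
contact_force: [1.5, -2.9, -1.4]
gripper_width: 0.106
```

Sideways force is building across the blade without any vertical contact. I'll ease 1 mm that way and keep lowering gently.

{"method": "jog_arm", "body": {"targets": [[0,0.001,0.001,0],[0,0.001,0.001,0],[0,0.001,0.001,0]]}}

```text
time: 13.7
tool_pos: [0.5246, -0.049, 0.105]
tool_rot: [-0.0, 0.965, 0.263, -0.0]
contact_force: [0.7, -1.6, -0.6]
gripper_width: 0.101
```

{"method": "jog_arm", "body": {"targets": [[0,0,0.001,0],[0,0,0.001,0],[0,0,0.001,0]]}}

```text
time: 13.95
tool_pos: [0.5246, -0.049, 0.104]
tool_rot: [-0.0, 0.965, 0.263, -0.0]
contact_force: [0.9, -1.7, -1.5]
gripper_width: 0.104
```

{"method": "jog_arm", "body": {"targets": [[0,0.0005,0.001,0],[0,0.0005,0.002,0],[0,0.0005,0.002,0]]}}

```text
time: 14.2
tool_pos: [0.5246, -0.0494, 0.1017]
tool_rot: [-0.0, 0.965, 0.263, -0.001]
contact_force: [0.2, -0.6, -1.6]
gripper_width: 0.106
```

{"method": "jog_arm", "body": {"targets": [[0,0,0.001,0],[0,0,0.002,0],[0,0,0.002,0]]}}

```text
time: 14.45
tool_pos: [0.5247, -0.0495, 0.0998]
tool_rot: [-0.0, 0.965, 0.263, -0.0]
contact_force: [-0.1, -0.2, -1.7]
gripper_width: 0.107
```

{"method": "jog_arm", "body": {"targets": [[0,0,0.001,0],[0,0,0.002,0],[0,0,0.002,0]]}}

```text
time: 14.7
tool_pos: [0.5252, -0.0497, 0.0986]
tool_rot: [0.0, 0.965, 0.263, 0.0]
contact_force: [-0.2, -0.4, 1.0]
gripper_width: 0.1
```

{"method": "jog_arm", "body": {"targets": [[0,0,0.001,0],[0,0,0.001,0],[0,0,0.001,0]]}}

```text
time: 14.95
tool_pos: [0.5254, -0.0497, 0.0986]
tool_rot: [0.0, 0.965, 0.263, 0.0]
contact_force: [-1.9, 0.9, 5.2]
gripper_width: 0.103
```

{"method": "jog_arm", "body": {"targets": [[0,0,0.001,0],[0,0,0.001,0],[0,0,0.001,0]]}}

```text
time: 15.2
tool_pos: [0.5257, -0.0498, 0.0985]
tool_rot: [0.0, 0.965, 0.263, 0.0]
contact_force: [-5.0, 1.2, 9.7]
gripper_width: 0.104
```

Seated: the first touch was at TCP z 0.110 and it bottomed at 0.0985, so it dropped the full 12 mm into the slot. The pick-up angle happened to match the slot. I'll relieve the press and rock it gently to confirm.

{"method": "jog_arm", "body": {"targets": [[0,0,-0.001,0],[0,0,-0.002,0],[0,0,-0.002,0]]}}

```text
time: 15.45
tool_pos: [0.5254, -0.0497, 0.0986]
tool_rot: [0.0, 0.965, 0.263, 0.0]
contact_force: [-0.5, -0.0, 2.3]
gripper_width: 0.104
```

{"method": "jog_arm", "body": {"targets": [[0,0,0,-3],[0,0,0,-6],[0,0,0,-9],[0,0,0,-12],[0,0,0,-12]]}}

```text
time: 15.87
tool_pos: [0.5258, -0.0499, 0.0986]
tool_rot: [0.001, 0.932, 0.363, 0.001]
contact_force: [0.7, -0.6, 2.1]
gripper_width: 0.103
```

```bash
python3 -c "
from h import *
s=manip.state();print(s['tool_pos'],s['contact_force'],s['ft_torque'])"
```

```text
[ 0.52580039 -0.04994232  0.09860937] [ 0.71922008 -0.623917    2.05346513] [-0.12323707 -0.15415074 -0.03681818]
```

{"method": "jog_arm", "body": {"targets": [[0,0,0,3],[0,0,0,6],[0,0,0,9],[0,0,0,12],[0,0,0,12]]}}

```text
time: 16.28
tool_pos: [0.5255, -0.0498, 0.0986]
tool_rot: [0.0, 0.965, 0.262, 0.0]
contact_force: [0.4, -0.0, 2.1]
gripper_width: 0.103
```

```bash
python3 -c "
from h import *
s=manip.state();print(s['tool_pos'],s['contact_force'],s['ft_torque'])"
```

```text
[ 0.52546137 -0.04976206  0.09861751] [ 0.4021065  -0.01340229  2.13822853] [-0.00219661 -0.08375758  0.00287201]
```

{"method": "jog_arm", "body": {"targets": [[0,0,0,-5],[0,0,0,-10],[0,0,0,-15],[0,0,0,-20],[0,0,0,-25]]}}

```text
time: 16.7
tool_pos: [0.5258, -0.0498, 0.0986]
tool_rot: [0.001, 0.884, 0.468, 0.001]
contact_force: [0.8, -0.6, 0.8]
gripper_width: 0.105
```

{"method": "jog_arm", "body": {"targets": [[0,0,0,-5],[0,0,0,-10],[0,0,0,-15],[0,0,0,-20],[0,0,0,-22]]}}

```text
time: 17.12
tool_pos: [0.5258, -0.0495, 0.0986]
tool_rot: [0.0, 0.779, 0.627, 0.001]
contact_force: [1.0, -0.1, 1.2]
gripper_width: 0.105
```

```bash
python3 -c "
from h import *
s=manip.state();a,b=s['tool_rot'][1:3];print(np.degrees(np.arctan2(2*b*b-1,2*a*b)),s['tool_pos'],s['contact_force'],s['ft_torque'])"
```

```text
-12.286342705203504 [ 0.52579978 -0.04951423  0.09861942] [ 0.99703114 -0.06491481  1.15084699] [ 0.23545015 -0.28819715 -0.09285808]
```

{"method": "jog_arm", "body": {"targets": [[0,0,0,-5],[0,0,0,-10],[0,0,0,-15],[0,0,0,-19],[0,0,0,-21.8]]}}

```text
time: 17.53
tool_pos: [0.5258, -0.0493, 0.0986]
tool_rot: [0.0, 0.646, 0.763, 0.001]
contact_force: [1.1, 2.2, 2.0]
gripper_width: 0.102
```

{"method": "jog_arm", "body": {"targets": [[0,0,0,0],[0,0,0,0],[0,0,0,0]]}}

```text
time: 17.78
tool_pos: [0.5257, -0.0493, 0.0986]
tool_rot: [0.0, 0.648, 0.762, 0.001]
contact_force: [1.5, 2.6, 1.9]
gripper_width: 0.103
```

```bash
python3 -c "
from h import *
s=manip.state();a,b=s['tool_rot'][1:3];print(np.degrees(np.arctan2(2*b*b-1,2*a*b)),s['tool_pos'],s['contact_force'],s['ft_torque'])"
```

```text
9.246769013681309 [ 0.52565364 -0.04932619  0.09861114] [1.50930222 2.56966506 1.94043586] [ 0.56531424 -0.5763301  -0.03688803]
```

Aligned at 9.25°, against a target of 9.3°. I'll release, rise and check.

{"method": "jog_arm", "body": {"targets": [[0,0,0,0],[0,0,0,0],[0,0,0,0],[0,0,0,0],[0,0,0,0]], "fingers": 0.45}}

```text
time: 18.2
tool_pos: [0.5247, -0.0498, 0.098]
tool_rot: [-0.0, 0.647, 0.762, -0.0]
contact_force: [-0.0, 1.1, 0.3]
gripper_width: 0.45
```

{"method": "jog_arm", "body": {"targets": [[0,0,-0.01,0],[0,0,-0.03,0],[0,0,-0.06,0],[0,0,-0.09,0],[0,0,-0.12,0]]}}

```text
time: 18.62
tool_pos: [0.5248, -0.0497, 0.2202]
tool_rot: [0.0, 0.647, 0.762, -0.0]
contact_force: [0.3, 0.8, 0.6]
gripper_width: 0.452
```

{"method": "jog_arm", "body": {"targets": [[0.15,-0.1,-0.02,0],[0.15,-0.1,-0.02,0],[0.15,-0.1,-0.02,0],[0.15,-0.1,-0.02,0],[0.15,-0.1,-0.02,0]]}}

```text
time: 19.03
tool_pos: [0.3998, 0.0846, 0.2399]
tool_rot: [0.0, 0.646, 0.763, 0.001]
contact_force: [0.2, -0.1, 0.3]
gripper_width: 0.454
```

Run:
```python
from h import *
s=manip.state();print(s['tool_pos'],s['contact_force'],s['time'])
t=grab('top','t6f.png');d=grab('side','s6f.png')
A=cv2.resize(t[180:260,330:430],(500,400),interpolation=cv2.INTER_CUBIC);B=cv2.resize(d[225:325,235:310],(300,400),interpolation=cv2.INTER_CUBIC)
cv2.imwrite('pics/m6.png',np.hstack([A,B])[...,::-1])
```

```text
[0.39980203 0.08458474 0.23986094] [ 0.20681097 -0.07576     0.33133038] 19.0333
```

View pics/m6.png

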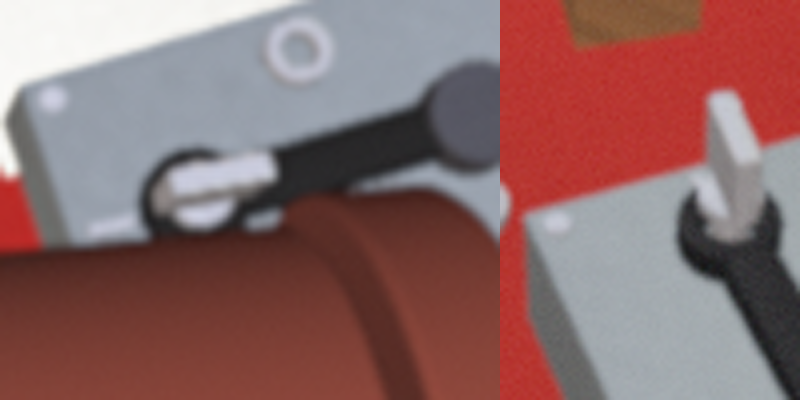

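The key sits upright in the eye with its collar close above the ring, and the bow runs along the handle and ribs. The arm still hides part of the view, so I'll move it aside and measure the bow angle and height.

{"method": "jog_arm", "body": {"targets": [[0.2,0,0,0],[0.2,0,0,0],[0.2,0,0,0],[0.2,0,0,0],[0.2,0,0,0]]}}

```text
time: 19.55
tool_pos: [0.37, 0.2815, 0.2388]
tool_rot: [0.0, 0.647, 0.762, 0.0]
contact_force: [1.6, -0.6, -0.4]
gripper_width: 0.45
```

Run:
```python
from h import *
np.set_printoptions(precision=4,suppress=True)
t=grab('top','t7f.png');d=grab('side','s7f.png')
g=t[195:245,340:400].min(2);A=cv2.resize(g,None,fx=8,fy=8,interpolation=cv2.INTER_CUBIC)
m=(A>195).astype(np.uint8)
for c in cv2.findContours(m,0,2)[0]:
    if cv2.contourArea(c)<300: continue
    r=cv2.minAreaRect(c);q=cv2.boxPoints(r)/8+[340-.45,195-.45]
    for z in (.125,.063):
        W=np.array([onz('top',*p,z)[:2] for p in q]);e=sorted([(np.linalg.norm(W[i]-W[i-1]),np.degrees(np.arctan2(*(W[i]-W[i-1])[::-1]))%180) for i in range(4)])
        print(z,W.mean(0),e[-1],e[0][0])
print('bow top expected top/side px',proj('top',[.5235,-.0485,.125]),proj('side',[.5235,-.0485,.125]),'if up',proj('side',[.5235,-.0485,.137]))
X=cv2.resize(t[190:250,335:415],(480,360),interpolation=cv2.INTER_CUBIC);B=cv2.resize(d[225:315,235:315],(320,360),interpolation=cv2.INTER_CUBIC)
cv2.imwrite('pics/m7.png',np.hstack([X,B])[...,::-1])
```

```text
0.125 [ 0.5093 -0.039 ] (np.float64(0.011272865846150023), np.float64(92.85331005376972)) 0.002743447645646902
0.063 [ 0.5201 -0.054 ] (np.float64(0.012365053846042017), np.float64(92.85331005376983)) 0.0030092505601674955
0.125 [ 0.5231 -0.0468] (np.float64(0.03135189236015116), np.float64(96.30442803884854)) 0.006205219333322447
0.063 [ 0.5353 -0.0626] (np.float64(0.034389466041679334), np.float64(96.30442803884854)) 0.0068064210317234685
bow top expected top/side px [374.9323 213.9303] [292.1943 256.2177] if up [292.5571 250.0831]
```

View pics/m7.png

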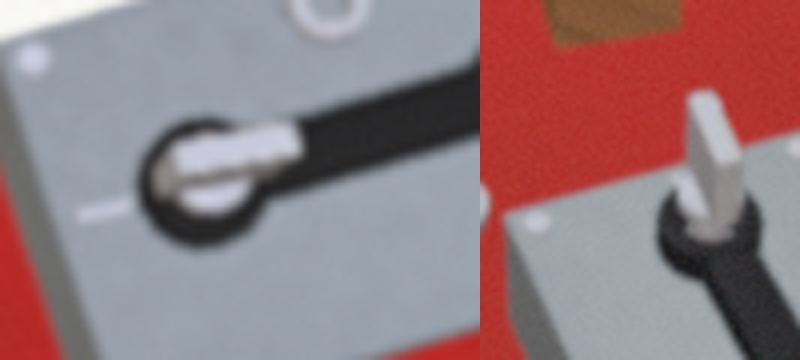

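Run:
```python
from h import *
t=cv2.imread('pics/t7f.png').astype(float);g=t.min(2)
A=cv2.GaussianBlur(cv2.resize(g[190:250,335:415],None,fx=6,fy=6,interpolation=cv2.INTER_CUBIC),(5,5),0)
G=np.gradient(A,axis=0)
xs=np.arange(195,285,3)
up=[130+int(np.argmax(G[118:160,x]))-12 for x in xs]; lo=[140+int(np.argmin(G[140:190,x])) for x in xs]
for n,y,z in(('upper',up,.125),('lower',lo,.125)):
    k=np.polyfit(xs,y,1)
    for _ in range(3):
        e=np.abs(np.polyval(k,xs)-y);ok=e<max(2,2*np.median(e));k=np.polyfit(xs[ok],np.array(y)[ok],1)
    w=[onz('top',x/6+335-.4,np.polyval(k,x)/6+190-.4,z)[:2] for x in(285,195)];d=w[1]-w[0]
    print(n,k,ok.sum(),np.degrees(np.arctan2(d[1],d[0])))
s=lambda x,y:onz('side',235+(x-480)/4-.4,225+y/4-.4,.125)[:2]
for a,b in(((720,162),(688,95)),((740,155),(712,90))):
    d=s(*b)-s(*a);print('side',np.linalg.norm(d),np.degrees(np.arctan2(d[1],d[0])))
# remaining rib
r=[onz('top',x/6+335-.4,y/6+190-.4,.063)[:2] for x,y in((130,205),(78,218))];d=r[1]-r[0];print('rib',np.degrees(np.arctan2(d[1],d[0])))
```

```text
upper [-1.12063744e-01  1.57670452e+02] 23 92.35889513931558
lower [-1.62201957e-01  2.04535243e+02] 24 95.18460553720253
side 0.034675932681802836 98.49978319428168
side 0.033511284556450645 96.20337004962926
rib 99.99917740610911
```

Height is right: the bow top shows at side row 256.1, where 256.2 is expected for fully down. The bow reads about 96 to 98.5° against the ribs' 99.3°, so it may be 2 to 3° short. I'll retrace my path, re-grip and nudge it 2.5°.

{"method": "jog_arm", "body": {"targets": [[-0.2,0,0,0],[-0.2,0,0,0],[-0.2,0,0,0],[-0.2,0,0,0],[-0.2,0,0,0]]}}

```text
time: 20.07
tool_pos: [0.4026, 0.0786, 0.2387]
tool_rot: [0.001, 0.648, 0.761, -0.0]
contact_force: [0.7, 0.5, 0.2]
gripper_width: 0.452
```

{"method": "jog_arm", "body": {"targets": [[-0.15,0.1,0.02,0],[-0.15,0.1,0.02,0],[-0.15,0.1,0.02,0],[-0.15,0.1,0.02,0],[-0.15,0.1,0.02,0]]}}

```text
time: 20.48
tool_pos: [0.5271, -0.0553, 0.2174]
tool_rot: [0.0, 0.649, 0.76, -0.001]
contact_force: [-0.2, -0.4, 0.3]
gripper_width: 0.45
```

{"method": "jog_arm", "body": {"targets": [[0,0,0.02,0],[0,0,0.05,0],[0,0,0.08,0],[0,0,0.105,0],[0,0,0.117,0]]}}

```text
time: 20.9
tool_pos: [0.5228, -0.0509, 0.0972]
tool_rot: [-0.003, 0.648, 0.762, -0.002]
contact_force: [-1.3, -0.5, -0.9]
gripper_width: 0.45
```

{"method": "jog_arm", "body": {"targets": [[0,0,0,0],[0,0,0,0],[0,0,0,0],[0,0,0,0],[0,0,0,0]], "fingers": 0}}

```text
time: 21.32
tool_pos: [0.5258, -0.0503, 0.1028]
tool_rot: [0.001, 0.647, 0.762, 0.0]
contact_force: [-1.3, -0.7, -0.7]
gripper_width: 0.104
```

{"method": "jog_arm", "body": {"targets": [[0,0,0,-1],[0,0,0,-2],[0,0,0,-2.5],[0,0,0,-2.5],[0,0,0,-2.5]]}}

```text
time: 21.73
tool_pos: [0.5259, -0.0501, 0.1026]
tool_rot: [0.001, 0.631, 0.776, 0.0]
contact_force: [-2.9, -3.7, 6.1]
gripper_width: 0.107
```

```bash
python3 -c "
from h import *
s=manip.state();a,b=s['tool_rot'][1:3];print(np.degrees(np.arctan2(2*b*b-1,2*a*b)),s['tool_pos'],s['contact_force'],s['ft_torque'])"
```

```text
11.815716366328802 [ 0.52591596 -0.05007285  0.10260376] [-2.9059165  -3.68916976  6.08664027] [-0.62909187  0.42144298 -0.04839406]
```

{"method": "jog_arm", "body": {"targets": [[0,0,0,0],[0,0,0,0],[0,0,0,0],[0,0,0,0],[0,0,0,0]], "fingers": 0.45}}

```text
time: 22.15
tool_pos: [0.5249, -0.0494, 0.1009]
tool_rot: [-0.0, 0.631, 0.776, 0.0]
contact_force: [0.2, -0.3, 0.7]
gripper_width: 0.447
```

{"method": "jog_arm", "body": {"targets": [[0,0,-0.01,0],[0,0,-0.03,0],[0,0,-0.06,0],[0,0,-0.09,0],[0,0,-0.12,0]]}}

```text
time: 22.57
tool_pos: [0.5248, -0.0495, 0.2231]
tool_rot: [-0.0, 0.631, 0.776, 0.0]
contact_force: [-0.2, -0.8, -0.3]
gripper_width: 0.447
```

{"method": "jog_arm", "body": {"targets": [[0.15,-0.1,-0.02,0],[0.15,-0.1,-0.02,0],[0.15,-0.1,-0.02,0],[0.15,-0.1,-0.02,0],[0.15,-0.1,-0.02,0]]}}

```text
time: 22.98
tool_pos: [0.3941, 0.0791, 0.2428]
tool_rot: [0.0, 0.63, 0.777, 0.001]
contact_force: [0.2, -0.2, 0.1]
gripper_width: 0.449
```

{"method": "jog_arm", "body": {"targets": [[0.2,0,0,0],[0.2,0,0,0],[0.2,0,0,0],[0.2,0,0,0],[0.2,0,0,0]]}}

```text
time: 23.4
tool_pos: [0.3544, 0.275, 0.2424]
tool_rot: [0.0, 0.63, 0.777, 0.001]
contact_force: [0.1, -0.5, 0.4]
gripper_width: 0.449
```

Run:
```python
from h import *
np.set_printoptions(precision=4,suppress=True)
t=grab('top','t8f.png');d=grab('side','s8f.png')
A=cv2.resize(t[195:245,340:400].min(2),None,fx=8,fy=8,interpolation=cv2.INTER_CUBIC)
for th in(185,195,205):
  c=max(cv2.findContours((A>th).astype(np.uint8),0,2)[0],key=cv2.contourArea)
  q=cv2.boxPoints(cv2.minAreaRect(c))/8+[339.55,194.55]
  W=np.array([onz('top',*p,.125)[:2] for p in q]);e=max((np.linalg.norm(W[i]-W[i-1]),np.degrees(np.arctan2(*(W[i]-W[i-1])[::-1]))%180) for i in range(4));print(th,W.mean(0),e)
X=cv2.resize(t[195:245,345:410],(520,400),interpolation=cv2.INTER_CUBIC);B=cv2.resize(d[225:305,260:316],(280,400),interpolation=cv2.INTER_CUBIC)
cv2.imwrite('pics/m8.png',np.hstack([X,B])[...,::-1])
```

```text
185 [ 0.5231 -0.0464] (np.float64(0.03344456002563187), np.float64(99.05825949362072))
195 [ 0.5233 -0.0466] (np.float64(0.03176609977553263), np.float64(97.98411311980223))
205 [ 0.5093 -0.0367] (np.float64(0.0016967017844780013), np.float64(85.84761450113227))
```

View pics/m8.png

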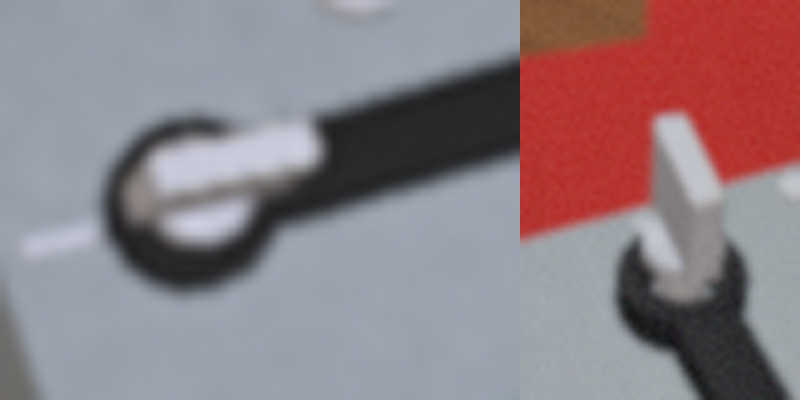

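The key is fully down and upright, and the handle is still off. The bow now reads 98 to 99° against the ribs' 99.3°. Handing in.

```bash
python3 -c "
from plant import manip
print(manip.job_done())"
```

```text
the job is handed in; nothing more can be done
None
```

The job is handed in, at about 23 s of robot time: the handle is off, and the flat-bowed key is fully down in the lock with its bow along the ribs. The robot is clear of everything.

**What I did**
- I pushed the handle round to its firm stop, which left its eye over the keyhole.
- I took the flat-bowed key from the end hole of the stand and lowered it through the eye. The angle I picked it up at happened to match the slot. It touched at TCP z 0.110 and bottomed at 0.0985, the full 12 mm drop.
- It was already in before any turning, so I rocked it 12° there and back only to confirm. I then turned it to the ribs and released it.

**Last checks**
- **Force on the key:** the wrist force I read stayed below about 12 N throughout; the most along the key was about 10 N, as it bottomed.
- **Height:** after the first release the bow top was at side-view row 256.1, where 256.2 is expected for fully down. I did not re-measure it after re-gripping, but the last picture shows no change.
- **Bow angle:** after the first release the bow measured about 3° short, although the gripper had read on target. I re-gripped and turned it 2.5° more. It now measures 98 to 99° against 99.3° for the ribs, good to about 2°.
- **Disagreements:** the two cameras differed by about 4 mm on the eye's position, so I used a position between them that matched the handle contact. One of the three brightness thresholds in the final angle check failed and was ignored.
- **Other keys:** I did not touch the knob and tee keys or the purple look-alikes. They were last seen in place in earlier pictures, not in the final one.

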